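# Shoot the barrel bolt of the stock box

### The arm

A 7-joint arm with a two-finger parallel gripper is mounted at the origin on a cart in front of the work surface, level with it; the furniture and walls round the work are solid. World frame = base frame: x ahead of the robot, y to its left, z up, the work surface at z = 0. Lengths are in m, angles in rad, forces in N, time in s.
With the tool pointing down it reaches from about 0.425 to 0.925 m from the base axis. Payload 6.8 kg.
Tool frame: the origin (TCP) lies on the centre line of the jaws, within the pads' length; the fingertips stand 8 mm ahead of it and the grasp point (between the pads) lies 11 mm behind it (bot.tips_ahead is the distance from the TCP to the fingertips, in m); z points along the fingers, y is the line along which they close (so a half turn about z gives the same grasp; the last joint's range is limited). The gripper opens to 85 mm and grips with 20 to 120 N. Pads are 22 mm wide; open, the fingers measure 114 mm over their backs; the gripper's body (76 mm by 85 mm) begins 54 mm behind the grasp point. The pads swing forward as they close: fully open they stand 13 mm farther back than shut.
Start: joints at [-1.228, 0.477, 0.022, 1.555, -0.011, 1.109, -0.083], TCP at [0.294, 0.608, 0.239] pointing down, gripper open.
Joint ranges: [-2.96, 2.96], [-0.34, 2.1], [-1.41, 1.46], [0.24, 2.44], [-1.37, 4.51], [0.17, 1.92], [-2.96, 2.96]. Speed limits (rad/s): [2.39, 2.39, 3.14, 3.14, 3.14, 3.14, 3.14].

### API

Orientations are given as a unit quaternion [w, x, y, z].
In Python, from station import bot gives the robot as it stands.
- The arm moves only by the tool send_rows, never from a script. Its argument "deltas" is text: rows parted by semicolons, each of 4 numbers parted by spaces: the shift along the tool's x, y, z in m, then the turn about the tool's z in degrees. In form: x y z spin; .... A call has 1 to 5 rows; each row is the pose to reach, as a shift and turn from the pose commanded when the call began, along the tool's axes at that moment; what a row does not reach only later rows make up. A row lasts 1/10 s, in which the tool goes at most 50 mm and 8.59 degrees, less where a joint would pass 70% of its speed; a pose out of reach is approached as far as the arm can. A call with a gripper value outside its range is refused whole. "claw" is the opening, from 0 (shut) to 1 (fully open), set as the call begins (left out, the last holds). The fingers move at their own pace and stop on an object; "force" is the grip in N (left out, the last holds). Time passes only in rows, so rows that repeat a pose let the fingers close. It gives the time, the measured TCP pose, the force, the opening and the grip force at its end, in the units of the state.
- bot.get_obs(): the state, without advancing time (a new reading comes with each control period).
- bot.read_camera(name): name is "side" or "top" or "wrist"; returns a dict with "img" (480x640x3 uint8, red, green, blue), "depth" (480x640 float32, m along the optical axis (not along the pixel's ray), 0 where there is no reading), "fx", "fy", "cx", "cy" (pixels), "camera_from_world" (4x4, takes a point from world to camera coordinates). Camera axes: x right, y up, looking along -z (the intrinsics and any distortion apply to the point x, -y, -z); pixel columns grow to the right and rows downward; lengths in m; the calibration is good to about 2 mm. A picture is of the moment at which its call begins.
- bot.hand_in(): hands the job in; it is judged then, once.
Trained networks look in a picture, given as the dict that the camera call returned (one of the last four; its "shot" number tells which), for a name from the list of things; names that differ only in an ending like _2 or _b are one class to them, and where a whole thing is asked for, a point or a joint stands for the part that bears it (a point fixed in the world has none). Each returns a list of dicts, best first, with "confidence" (0 to 1); they miss things now and then, are a little off and sometimes report something else, mostly with a low value. They report only what shows in the picture. A call takes as long as a camera call.
- bot.masks_of(picture, query): "mask" (480x640 bool, what is visible of it).
- bot.landmark_of(picture, query): "xyz" ([x, y, z] in m, in world coordinates, good to about 4 mm: a listed point, or the origin of a listed thing).
The state is a dict: "t": time; "q": joint angles; "joint_vel": joint speeds; "joint_torque": joint torques, N m; "eef_pos": TCP position; "tool_rot": TCP orientation; "contact_force": force on the tool from outside, world axes, zero at the start; "torque": the same for the moment, N m; "gripper_width": opening from 0.0 (shut) to 1.0 (fully open); "grasp_force": force on a finger pad.
Only numpy, scipy, OpenCV 4.12 (cv2) and the standard library are available. Lean on these libraries where they do the work, as an engineer would, in place of code of your own. Each camera call takes 0.05 s, during which the arm holds its last target. There are 200 camera calls.

### The job

Lock the wooden stock box: lift the bolt's handle out of its notch, slide the bolt to the left (as seen facing the front of the box) through the staple, find the catch notch by feel and lower the handle fully down into it, then let go. Be gentle: do not press the handle hard on the guide plate or its catch while it is not over a notch, and leave the other things on the table where they are.

Things in the scene. Friction and masses are not known exactly. Their poses are not given: they have to be found in the camera images.
- guide_plate: Steel guide plate, 4 mm thick, 130 mm long, upright along the box's front. Origin: middle of the home notch's floor, 100.5 mm above the table. x: towards the box's back; y: left along the bolt, the way it is shot; z up. Teeth rise 10 mm over the notch floors all along the travel but for two 14 mm wide notches: home (y = 0) and catch. The handle's shank lies across plate and catch.
- catch_middle (a point): Fixed point on the guide plate, 55 mm along y: the MIDDLE OF THE ADJUSTMENT of the dark steel catch screwed in slots to the plate's front (4 mm thick). The catch notch itself (14 mm wide, floor level with this point) lies anywhere from 13 mm before to 13 mm past it along y; it is set anew at each start, firmly screwed, and not reported: feel or look for it.
- rod_axis (a point): Fixed point on the axis of the round bolt rod (12 mm thick, along y of the guide plate), 42 mm behind and 5.5 mm above the home notch floor. The handle turns about this axis. The rod slides 75 mm to +y, to a stop; friction about 2.5 N.
- handle_grip (a point): Middle of the handle's brass grip (14 mm round, 32 mm long along the point's x), 72 mm from the rod axis on a 10 mm square shank; 106 mm above the table when down, free all round, box face 30 mm behind. It turns up to 1.3 rad, also between fingers closed along the bolt; stiff (2 to 5 N at the grip), stays where put. On top of the teeth it is turned up 0.22 to 0.24 rad, 16 mm higher than in a notch.
- lid_top (a point): Middle of the top of the wooden stock box (150 mm deep, 270 mm wide, 90 mm high), which is fixed to the table. Same axes as the guide plate. The bolt's straps and staple reach 29 mm above it. Keep the shank's force on guide plate or catch under 25 N (about 13 N down at the grip, by leverage).
- brass_cup0: bystander: small brass tea-light cup, 63 mm wide, 46 mm high; origin under its middle
- tape_roll: bystander: roll of tape lying flat, 104 mm wide, 25 mm high; origin under its middle
- matchbox: bystander: long red matchbox lying flat, 62 x 110 x 22 mm; origin under its middle
- tealight2: bystander: red tea light, 38 mm wide, 19 mm high; origin under its middle

How it is judged:
By the outcome, as a careful person would: the job done as asked, in the order asked, and still so for the second after the job is handed in, with the robot touching nothing.
It also fails if it takes over 72 s, if anything falls off the work surface, if the arm or the gripper's body presses on something with over 40 N, if the wrist force passes 120 N, or if a joint passes its speed limit or range.

## Working session

There is one attempt and no reset: what is moved stays moved. The work goes in short steps, Python scripts to look and compute and a tool call to move; the robot and the scene stay as the last step left them, time stands still between calls to the robot, and variables do not carry over. Pictures are saved under pics/ and viewed, at most 10 in all, crops included, and the job is handed in when it is done.

Besides the shell and the picture viewer there is one more tool, called after "Request:" by a JSON object that holds its "name" and its "arguments", one argument or row to a line. send_rows: Moves the arm, as the interface text tells. Its arguments: {"type":"object","properties":{"deltas":{"type":"string"},"claw":{"type":"number"},"force":{"type":"number"}},"required":["deltas"]}

```bash
mkdir -p pics; cat > h.py <<'E'
from station import bot
import numpy as np, cv2
def save(p,n): cv2.imwrite('pics/'+n+'.png',cv2.cvtColor(p['img'],cv2.COLOR_RGB2BGR))
E
python3 - <<'E'
from h import *
o=bot.get_obs(); print(o['eef_pos'],o['tool_rot'],o['gripper_width'],bot.tips_ahead)
ims=[]
for c in('side','top'):
    p=bot.read_camera(c); ims.append(p['img'])
    for q in('guide_plate','catch_middle','rod_axis','handle_grip','lid_top','brass_cup0','tape_roll','matchbox','tealight2'):
        r=bot.landmark_of(p,q)
        if r: print(c,q,np.round(r[0]['xyz'],4),round(r[0]['confidence'],2))
cv2.imwrite('pics/a.png',cv2.cvtColor(cv2.resize(np.vstack(ims),(0,0),fx=.62,fy=.62),cv2.COLOR_RGB2BGR))
E
```

```text
[0.29385038 0.60703522 0.23832835] [-1.34885338e-04  2.23474134e-01  9.74709429e-01 -9.06504737e-04] 1.0006702139522328 0.008
side guide_plate [ 0.5899 -0.087   0.1026] 0.8
side catch_middle [ 0.6603 -0.0311  0.0936] 0.53
side rod_axis [ 0.6322 -0.0857  0.1037] 0.63
side handle_grip [ 0.5614 -0.0975  0.1079] 0.47
side lid_top [ 0.6562 -0.0311  0.0919] 0.67
side brass_cup0 [0.4583 0.3076 0.0011] 0.75
side tape_roll [ 0.4795 -0.3921  0.0018] 0.87
side matchbox [ 3.675e-01 -2.602e-01  1.000e-04] 0.74
side tealight2 [ 0.5589 -0.0993  0.1087] 0.65
top guide_plate [ 0.5859 -0.0996  0.1022] 0.55
top catch_middle [ 0.579  -0.0401  0.0997] 0.78
top rod_axis [ 0.6299 -0.0844  0.1075] 0.58
top handle_grip [ 0.5591 -0.0995  0.1056] 0.51
top lid_top [ 0.6587 -0.0243  0.0894] 0.62
top brass_cup0 [0.4595 0.3131 0.    ] 0.73
top tape_roll [ 0.4779 -0.3921  0.0032] 0.85
top matchbox [ 0.362  -0.2559  0.0027] 0.86
top tealight2 [ 0.3856  0.1657 -0.0033] 0.64
```

View pics/a.png

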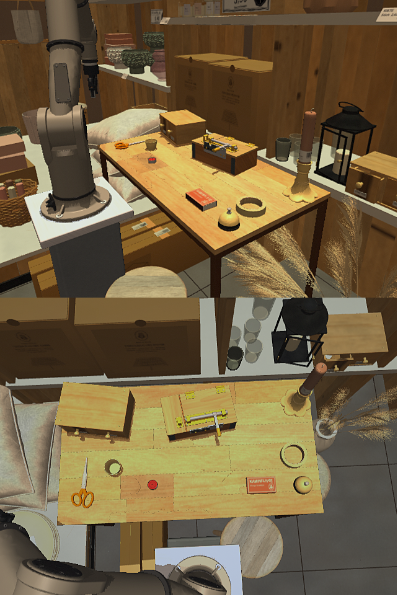

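```bash
python3 - <<'E'
from h import *
p=bot.read_camera('top')
T=np.linalg.inv(p['camera_from_world'])
v,u=np.mgrid[:480,:640]; d=p['depth']
P=np.stack([(u-p['cx'])/p['fx']*d,-(v-p['cy'])/p['fy']*d,-d,np.ones_like(d)],-1)@T.T
m=(d>0)&(abs(P[...,2]-.09)<.006)&(abs(P[...,0]-.66)<.15)&(abs(P[...,1]+.03)<.2)
r=cv2.minAreaRect(P[m][:,:2].astype(np.float32)*1000); print('lid',r,cv2.boxPoints(r))
m=bot.masks_of(p,'handle_grip')
if m:
    mm=m[0]['mask']; print(m[0]['confidence'],mm.sum(),np.median(P[mm],0),P[mm].min(0),P[mm].max(0))
C=lambda w:(lambda c:(p['cx']+p['fx']*c[0]/-c[2],p['cy']+p['fy']*-c[1]/-c[2]))(p['camera_from_world']@np.r_[w,1])
c=C([.6,-.05,.1]);print(c,C([.5,0,0]),p['fx'])
x,y=map(int,c); k=p['img'][y-50:y+50,x-65:x+65]
cv2.imwrite('pics/b.png',cv2.cvtColor(cv2.resize(k,(0,0),fx=6,fy=6,interpolation=cv2.INTER_CUBIC),cv2.COLOR_RGB2BGR))
E
```

```text
lid ((653.7581787109375, -29.697402954101562), (165.85716247558594, 273.14508056640625), 9.428887367248535) [[ 549.57623   91.44436]
 [ 594.3238  -178.01044]
 [ 757.9401  -150.83917]
 [ 713.19257  118.61563]]
0.71 8270 [ 0.64224695 -0.02976857  0.09078039  1.        ] [ 0.21115214 -0.18354579 -0.00621272  1.        ] [0.79582293 0.1240386  1.32707054 1.        ]
(np.float64(329.6495819477374), np.float64(201.9944505405587)) (np.float64(311.08160905609475), np.float64(253.8439141285308)) 549.6609674942614
```

View pics/b.png

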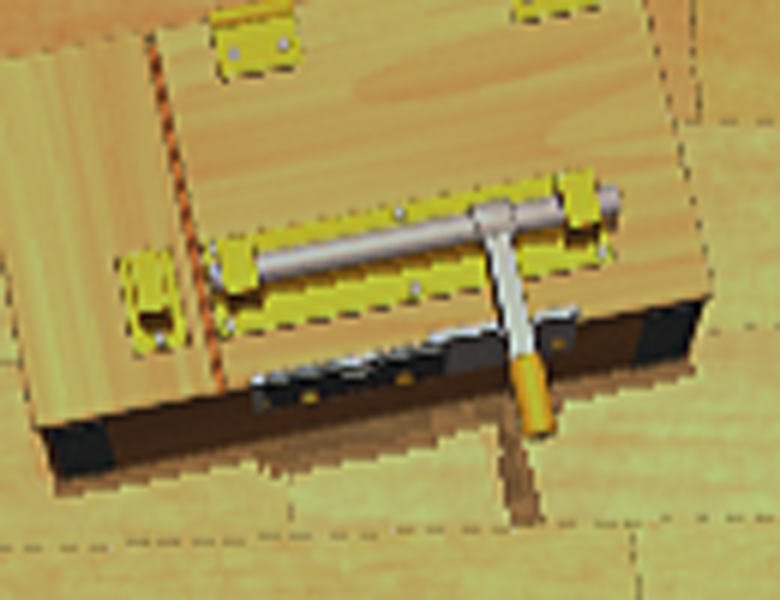

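Request:
{"name": "send_rows", "arguments": {
  "deltas": "-.036 -.0345 0 -7; -.072 -.069 0 -14; -.108 -.1035 0 -21; -.144 -.138 0 -28; -.18 -.1725 0 -35.3",
  "claw": 0.7
}}

```text
t: 1.6
eef_pos: [0.3815, 0.372, 0.2395]
tool_rot: [0.0, -0.085, 0.996, 0.0]
contact_force: [1.6, 0.5, 0.3]
gripper_width: 0.703
grasp_force: 0.0
```

```bash
cat >> h.py <<'E'
from scipy.spatial.transform import Rotation as R
psi=np.radians(9.43); G=np.array([.588,-.094,.1005])
ax=np.array([[np.cos(psi),np.sin(psi),0],[-np.sin(psi),np.cos(psi),0],[0,0,1.]])
def rot(o): w,x,y,z=o['tool_rot']; return R.from_quat([x,y,z,w]).as_matrix()
def st():
    o=bot.get_obs(); M=rot(o)
    print('t',o['t'],'pos',o['eef_pos'],'guide mm',ax@(o['eef_pos']-G)*1000,'yaw err',np.degrees(np.arctan2(M[1,1],M[0,1])-psi)-90,'F guide',ax@o['contact_force'],o['gripper_width'],o['grasp_force'])
    return o,M
def to(w): o,M=st(); print('tool delta',M.T@(np.array(w)-o['eef_pos']))
E
python3 -c "
from h import *
to([.5584,-.099,.2])"
```

```text
t 1.6 pos [0.38149821 0.37195659 0.23950818] guide mm [-127.36773575  493.4936658   139.00818024] yaw err 0.3305049095357049 F guide [1.70256627 0.18781319 0.31512445] 0.7031587325205993 0.0
tool delta [-0.09447793 -0.49414158  0.0394116 ]
```

Request:
{"name": "send_rows", "arguments": {
  "deltas": "-.009 -.049 .002 0; -.018 -.098 .004 0; -.027 -.147 .006 0; -.037 -.196 .01 0; -.047 -.245 .01 0"
}}

```text
t: 2.1
eef_pos: [0.4678, 0.1381, 0.2293]
tool_rot: [0.0, -0.083, 0.997, 0.0]
contact_force: [1.3, 0.8, -0.7]
gripper_width: 0.697
grasp_force: 0.0
```

Request:
{"name": "send_rows", "arguments": {
  "deltas": "-.009 -.049 .005 .1; -.018 -.098 .01 .2; -.027 -.147 .015 .3; -.037 -.196 .02 .3; -.047 -.245 .029 .3"
}}

```text
t: 2.6
eef_pos: [0.5547, -0.0946, 0.2011]
tool_rot: [0.001, -0.08, 0.997, -0.0]
contact_force: [1.6, 2.7, -0.1]
gripper_width: 0.701
grasp_force: 0.0
```

Request:
{"name": "send_rows", "arguments": {
  "deltas": "0 0 0 0; 0 0 0 0",
  "claw": 0.5
}}

```text
t: 2.8
eef_pos: [0.5537, -0.0941, 0.2002]
tool_rot: [-0.0, -0.078, 0.997, -0.0]
contact_force: [0.2, 0.6, -0.4]
gripper_width: 0.499
grasp_force: 0.0
```

```bash
python3 - <<'E'
from h import *
st()
p=bot.read_camera('wrist'); save(p,'c')
for q in('guide_plate','catch_middle','handle_grip','rod_axis'):
    for r in bot.landmark_of(p,q)[:1]: print(q,np.round(r['xyz'],4),r['confidence'],ax@(r['xyz']-G)*1000)
E
```

```text
t 2.8 pos [ 0.55368523 -0.09405703  0.20020203] guide mm [-33.8603981    5.56595989  99.7020299 ] yaw err -0.43321182683570214 F guide [ 0.30983215  0.53121984 -0.39831867] 0.49890289992097064 0.0
guide_plate [ 0.5881 -0.0944  0.1021] 0.78 [ 0.03311165 -0.41097885  1.6       ]
catch_middle [ 0.5726 -0.0424  0.1053] 0.62 [-6.73761884 53.42587849  4.8       ]
handle_grip [ 0.559  -0.0986  0.1073] 0.96 [-29.3617843    0.21359478   6.8       ]
rod_axis [ 0.6317 -0.0893  0.106 ] 0.67 [43.87952023 -2.523431    5.5       ]
```

View pics/c.png

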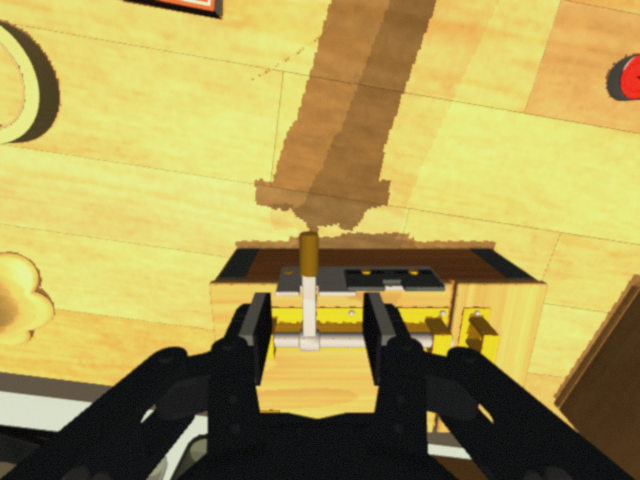

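```bash
python3 - <<'E'
from h import *
p=bot.read_camera('wrist'); k=p['img'][225:305,265:465]
def C(g):
    c=p['camera_from_world']@np.r_[G+ax.T@(np.array(g)/1000),1]; return (p['cx']+p['fx']*c[0]/-c[2],p['cy']+p['fy']*c[1]/c[2])
for y in (0,35,45,55,65,75): print(y,[round((a-b)*4) for a,b in zip(C([-4,y,10]),(265,225))],[round((a-b)*4) for a,b in zip(C([-4,y,0]),(265,225))])
cv2.imwrite('pics/d.png',cv2.cvtColor(cv2.resize(k,(0,0),fx=4,fy=4,interpolation=cv2.INTER_CUBIC),cv2.COLOR_RGB2BGR))
E
```

```text
0 [159, 247] [161, 224]
35 [351, 247] [345, 224]
45 [405, 247] [398, 224]
55 [460, 247] [451, 224]
65 [515, 247] [503, 223]
75 [570, 247] [556, 223]
```

View pics/d.png

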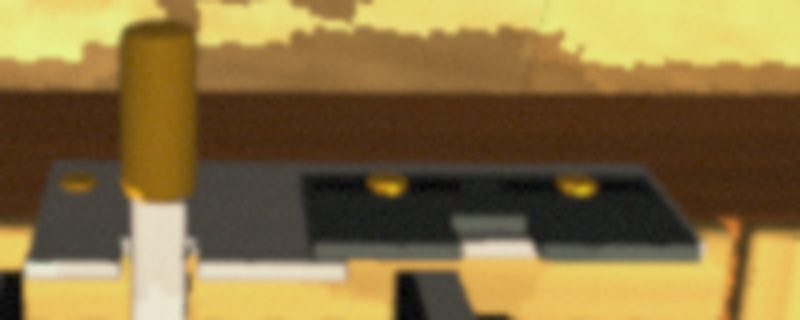

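Request:
{"name": "send_rows", "arguments": {
  "deltas": "-.0034 -.0056 .02 -.4; -.0034 -.0056 .05 -.4; -.0034 -.0056 .08 -.4; -.0034 -.0056 .105 -.4; -.0034 -.0056 .105 -.4"
}}

```text
t: 3.6
eef_pos: [0.5556, -0.0963, 0.0927]
tool_rot: [-0.003, -0.084, 0.996, 0.001]
contact_force: [-0.4, 0.6, -0.1]
gripper_width: 0.498
grasp_force: 0.0
```

```bash
python3 -c "
from h import *
st()"
```

```text
t 3.6 pos [ 0.55558855 -0.09633309  0.09271447] guide mm [-32.35572132   3.00881665  -7.78553097] yaw err 0.23310675734985864 F guide [-0.2782706   0.66209475 -0.07720898] 0.4983648078830986 0.0
```

Request:
{"name": "send_rows", "arguments": {
  "deltas": "-.002 -.003 -.002 0; -.002 -.003 -.002 0"
}}

```text
t: 3.8
eef_pos: [0.5623, -0.1006, 0.0995]
tool_rot: [0.002, -0.083, 0.997, -0.0]
contact_force: [-0.4, -0.4, 0.8]
gripper_width: 0.498
grasp_force: 0.0
```

Request:
{"name": "send_rows", "arguments": {
  "deltas": "0 0 0 0; 0 0 0 0; 0 0 0 0; 0 0 0 0",
  "claw": 0.1,
  "force": 30
}}

```text
t: 4.2
eef_pos: [0.5611, -0.1001, 0.0982]
tool_rot: [0.001, -0.083, 0.997, 0.0]
contact_force: [0.8, 0.8, 2.3]
gripper_width: 0.144
grasp_force: 30.1
```

```bash
python3 -c "
from h import *
st()"
```

```text
t 4.2 pos [ 0.56114699 -0.10006212  0.09816746] guide mm [-27.48336056  -1.58053544  -2.33254344] yaw err 0.14086895833852964 F guide [0.89402819 0.62528851 2.34431722] 0.14449160494187516 30.0596085190773
```

Request:
{"name": "send_rows", "arguments": {
  "deltas": "0 0 -.006 0; -.001 0 -.012 0; -.002 0 -.018 0; -.004 0 -.024 0; -.0045 0 -.026 0"
}}

```text
t: 4.7
eef_pos: [0.5646, -0.0995, 0.1238]
tool_rot: [-0.0, -0.083, 0.997, 0.0]
contact_force: [3.6, 0.9, -7.9]
gripper_width: 0.15
grasp_force: 29.2
```

Request:
{"name": "send_rows", "arguments": {
  "deltas": "0 0 0 0; 0 0 0 0"
}}

```text
t: 4.9
eef_pos: [0.5647, -0.0995, 0.1237]
tool_rot: [-0.0, -0.083, 0.997, 0.0]
contact_force: [-0.3, 0.4, -1.1]
gripper_width: 0.151
grasp_force: 29.7
```

```bash
python3 -c "
from h import *
st()
p=bot.read_camera('wrist')
for r in bot.landmark_of(p,'handle_grip')[:1]: print(r['confidence'],ax@(r['xyz']-G)*1000)"
```

```text
t 4.9 pos [ 0.56468349 -0.09949248  0.1237105 ] guide mm [-23.90132705  -1.59802     23.21050199] yaw err 0.1350475843870953 F guide [-0.19942062  0.454888   -1.10946464] 0.15094518585478145 29.683286547660828
0.78 [-25.21854096  -0.47454375  24.        ]
```

Request:
{"name": "send_rows", "arguments": {
  "deltas": "-.001 0 -.003 0; -.002 0 -.006 0; -.002 0 -.006 0"
}}

```text
t: 5.3
eef_pos: [0.567, -0.0991, 0.1297]
tool_rot: [-0.0, -0.083, 0.997, 0.0]
contact_force: [1.3, 0.8, -4.8]
gripper_width: 0.148
grasp_force: 29.6
```

Request:
{"name": "send_rows", "arguments": {
  "deltas": "0 .008 0 0; 0 .018 0 0; 0 .028 0 0; 0 .038 0 0; 0 .045 0 0"
}}

```text
t: 5.8
eef_pos: [0.5597, -0.0532, 0.1297]
tool_rot: [0.0, -0.084, 0.996, 0.0]
contact_force: [4.1, -2.6, -6.3]
gripper_width: 0.15
grasp_force: 29.5
```

```bash
python3 - <<'E'
from h import *
st()
p=bot.read_camera('wrist')
for r in bot.landmark_of(p,'handle_grip')[:1]: print(r['confidence'],ax@(r['xyz']-G)*1000)
cv2.imwrite('pics/e.png',cv2.cvtColor(cv2.resize(p['img'][200:400,200:480],(0,0),fx=2.5,fy=2.5),cv2.COLOR_RGB2BGR))
E
```

```text
t 5.8 pos [ 0.55969537 -0.05321055  0.12970911] guide mm [-21.23909213  44.87574669  29.209113  ] yaw err 0.21232786735019715 F guide [ 3.61048146 -3.2021969  -6.29531339] 0.1502844942146716 29.538654685020447
0.78 [-22.76201955  45.44348651  32.9       ]
```

View pics/e.png

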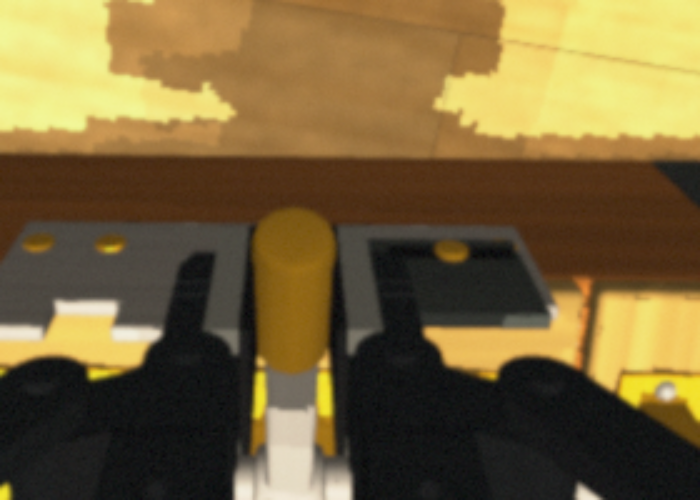

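Request:
{"name": "send_rows", "arguments": {
  "deltas": "0 .005 0 0; 0 .01 0 0; 0 .0155 0 0; 0 .0155 0 0"
}}

```text
t: 6.3
eef_pos: [0.5574, -0.0388, 0.1297]
tool_rot: [0.001, -0.084, 0.996, 0.0]
contact_force: [5.3, 0.4, -5.6]
gripper_width: 0.151
grasp_force: 29.5
```

Request:
{"name": "send_rows", "arguments": {
  "deltas": "0 0 .002 0; .001 0 .004 0; .0015 0 .006 0; .0015 0 .006 0"
}}

```text
t: 6.7
eef_pos: [0.5553, -0.0393, 0.1239]
tool_rot: [0.0, -0.083, 0.997, 0.0]
contact_force: [0.1, 3.5, 3.6]
gripper_width: 0.155
grasp_force: 30.1
```

```bash
python3 - <<'E'
from h import *
st()
p=bot.read_camera('wrist')
for r in bot.landmark_of(p,'handle_grip')[:1]: print(r['confidence'],ax@(r['xyz']-G)*1000)
E
```

```text
t 6.7 pos [ 0.55528803 -0.03929133  0.12385368] guide mm [-23.30631544  59.32897733  23.35367562] yaw err 0.1402176361131353 F guide [0.64883162 3.42305031 3.56514091] 0.1547436593428743 30.05659729242325
0.76 [-22.50707761  59.7956642   27.6       ]
```

Request:
{"name": "send_rows", "arguments": {
  "deltas": "0 .001 .001 0; .0005 .001 .002 0; .001 .001 .003 0; .001 .001 .003 0"
}}

```text
t: 7.2
eef_pos: [0.5542, -0.0395, 0.1208]
tool_rot: [0.0, -0.083, 0.997, -0.0]
contact_force: [-0.4, 1.1, 4.0]
gripper_width: 0.148
grasp_force: 30.3
```

Request:
{"name": "send_rows", "arguments": {
  "deltas": "0 0 .001 0; .0005 0 .002 0; .0005 0 .002 0"
}}

```text
t: 7.5
eef_pos: [0.5535, -0.0396, 0.1187]
tool_rot: [-0.0, -0.083, 0.997, -0.0]
contact_force: [-0.5, -0.2, 5.1]
gripper_width: 0.15
grasp_force: 30.3
```

Request:
{"name": "send_rows", "arguments": {
  "deltas": "0 0 .001 0; .0003 0 .0015 0; .0003 0 .0015 0"
}}

```text
t: 7.8
eef_pos: [0.5532, -0.0396, 0.1172]
tool_rot: [-0.0, -0.083, 0.997, -0.0]
contact_force: [-1.7, 0.6, 5.8]
gripper_width: 0.148
grasp_force: 30.4
```

Request:
{"name": "send_rows", "arguments": {
  "deltas": "0 .001 0 0; 0 .002 0 0; 0 .002 0 0"
}}

```text
t: 8.1
eef_pos: [0.5529, -0.038, 0.1172]
tool_rot: [-0.0, -0.083, 0.997, -0.0]
contact_force: [-1.7, -3.0, 5.6]
gripper_width: 0.147
grasp_force: 30.6
```

```bash
python3 - <<'E'
from h import *
st()
p=bot.read_camera('wrist')
for r in bot.landmark_of(p,'handle_grip')[:1]: print(r['confidence'],ax@(r['xyz']-G)*1000)
def C(g):
    c=p['camera_from_world']@np.r_[G+ax.T@(np.array(g)/1000),1]; return (p['cx']+p['fx']*c[0]/-c[2],p['cy']+p['fy']*c[1]/c[2])
x0,y0=250,220
for g in ([0,0,10],[-4,62,10],[-4,55,10],[-6,45,10],[-25,62,20],[2,62,18]): print(g,[round((a-b)*5) for a,b in zip(C(g),(x0,y0))])
cv2.imwrite('pics/f.png',cv2.cvtColor(cv2.resize(p['img'][y0:y0+120,x0:x0+160],(0,0),fx=5,fy=5,interpolation=cv2.INTER_CUBIC),cv2.COLOR_RGB2BGR))
E
```

```text
t 8.1 pos [ 0.55286996 -0.03801937  0.11715434] guide mm [-25.48330626  60.97992731  16.65434394] yaw err 0.09219928263360089 F guide [-2.18826537 -2.71145745  5.64887271] 0.14732704377842396 30.570046305656433
0.92 [-28.26146786  60.54865345  18.7       ]
[0, 0, 10] [-286, 673]
[-4, 62, 10] [343, 640]
[-4, 55, 10] [271, 639]
[-6, 45, 10] [168, 622]
[-25, 62, 20] [344, 507]
[2, 62, 18] [343, 746]
```

View pics/f.png

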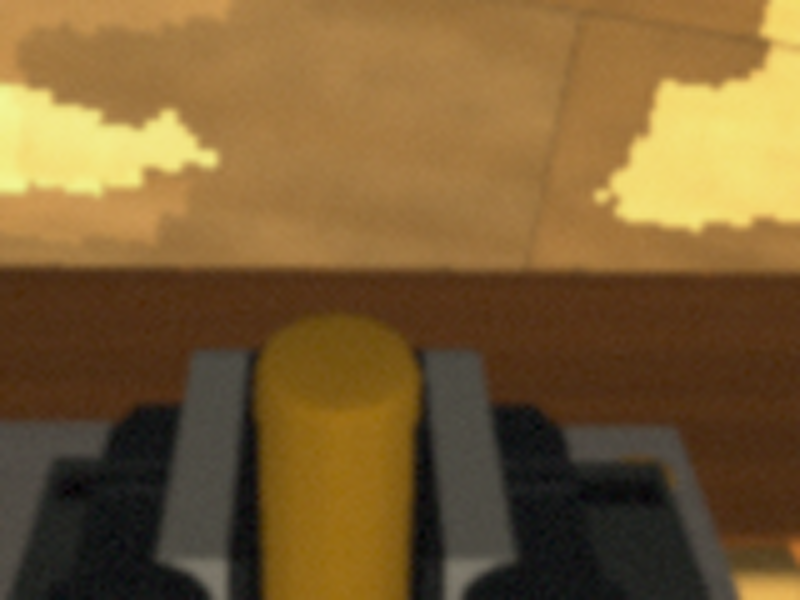

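Request:
{"name": "send_rows", "arguments": {
  "deltas": "0 0 .0015 0; 0 0 .0015 0"
}}

```text
t: 8.4
eef_pos: [0.5525, -0.0381, 0.1154]
tool_rot: [-0.001, -0.083, 0.997, -0.0]
contact_force: [-1.8, -2.8, 4.6]
gripper_width: 0.151
grasp_force: 30.6
```

Request:
{"name": "send_rows", "arguments": {
  "deltas": "0 0 .0015 0; 0.0003 0 .0015 0"
}}

```text
t: 8.6
eef_pos: [0.5522, -0.0381, 0.1139]
tool_rot: [-0.001, -0.083, 0.997, -0.0]
contact_force: [-1.7, -2.9, 3.1]
gripper_width: 0.145
grasp_force: 30.5
```

Request:
{"name": "send_rows", "arguments": {
  "deltas": "0 0 .0015 0; 0.0003 0 .0015 0"
}}

```text
t: 8.8
eef_pos: [0.552, -0.038, 0.1123]
tool_rot: [-0.0, -0.083, 0.997, -0.0]
contact_force: [-1.4, -2.5, 2.5]
gripper_width: 0.146
grasp_force: 30.4
```

Request:
{"name": "send_rows", "arguments": {
  "deltas": "0 0 .0015 0; 0.0003 0 .0015 0"
}}

```text
t: 9.0
eef_pos: [0.5517, -0.0378, 0.1108]
tool_rot: [-0.0, -0.083, 0.997, -0.0]
contact_force: [-1.3, -2.7, 3.9]
gripper_width: 0.15
grasp_force: 30.6
```

Request:
{"name": "send_rows", "arguments": {
  "deltas": "0 0 .0015 0; 0 0 .002 0"
}}

```text
t: 9.2
eef_pos: [0.5516, -0.0377, 0.1089]
tool_rot: [-0.001, -0.083, 0.997, -0.0]
contact_force: [-3.5, -2.9, 5.6]
gripper_width: 0.151
grasp_force: 30.8
```

Request:
{"name": "send_rows", "arguments": {
  "deltas": "0 0 .0015 0; 0 0 .002 0"
}}

```text
t: 9.4
eef_pos: [0.5514, -0.0377, 0.1067]
tool_rot: [-0.001, -0.083, 0.997, -0.0]
contact_force: [-3.4, -2.1, 5.5]
gripper_width: 0.15
grasp_force: 30.9
```

```bash
python3 - <<'E'
from h import *
st()
for c in('wrist','side'):
  p=bot.read_camera(c)
  for r in bot.landmark_of(p,'handle_grip')[:1]: print(c,r['confidence'],ax@(r['xyz']-G)*1000)
E
```

```text
t 9.4 pos [ 0.5513952  -0.03772835  0.10674355] guide mm [-26.89045279  61.50864978   6.2435508 ] yaw err 0.11269716403135988 F guide [-3.6735955  -1.4847381   5.47245667] 0.1499553634888426 30.91307044029236
wrist 0.97 [-26.78242439  61.519442    14.6       ]
side 0.66 [-27.32584984  63.13024577  14.8       ]
```

Request:
{"name": "send_rows", "arguments": {
  "deltas": "0 0 .0015 0; 0 0 .003 0"
}}

```text
t: 9.8
eef_pos: [0.5513, -0.0376, 0.1038]
tool_rot: [-0.001, -0.083, 0.997, -0.0]
contact_force: [-4.7, -3.4, 5.2]
gripper_width: 0.154
grasp_force: 31.1
```

Request:
{"name": "send_rows", "arguments": {
  "deltas": "0 0 .0015 0; 0 0 .003 0"
}}

```text
t: 10.0
eef_pos: [0.5513, -0.0375, 0.1008]
tool_rot: [-0.001, -0.083, 0.997, -0.0]
contact_force: [-4.3, -2.2, 5.2]
gripper_width: 0.149
grasp_force: 31.2
```

Request:
{"name": "send_rows", "arguments": {
  "deltas": "0 0 .001 0; 0 0 .0015 0; 0 0 .0015 0"
}}

```text
t: 10.3
eef_pos: [0.5514, -0.0375, 0.0992]
tool_rot: [-0.001, -0.083, 0.997, -0.0]
contact_force: [-4.2, -3.0, 3.4]
gripper_width: 0.15
grasp_force: 31.3
```

Request:
{"name": "send_rows", "arguments": {
  "deltas": ".0007 0 .001 0; .0007 0 .001 0"
}}

```text
t: 10.5
eef_pos: [0.5513, -0.0375, 0.0986]
tool_rot: [-0.0, -0.083, 0.997, -0.0]
contact_force: [-2.8, -3.4, 6.3]
gripper_width: 0.148
grasp_force: 31.4
```

Request:
{"name": "send_rows", "arguments": {
  "deltas": "0 0 .001 0; 0 0 .001 0"
}}

```text
t: 10.7
eef_pos: [0.5514, -0.0375, 0.0982]
tool_rot: [-0.0, -0.083, 0.997, 0.0]
contact_force: [-5.1, -2.0, 12.2]
gripper_width: 0.153
grasp_force: 32.1
```

```bash
python3 - <<'E'
from h import *
st()
for c in('wrist','side'):
  p=bot.read_camera(c)
  for r in bot.landmark_of(p,'handle_grip')[:1]: print(c,r['confidence'],ax@(r['xyz']-G)*1000)
E
```

```text
t 10.7 pos [ 0.55142397 -0.03749211  0.09819746] guide mm [-26.82336742  61.73698167  -2.30253635] yaw err 0.12807495691120607 F guide [-5.39932239 -1.10720243 12.17231319] 0.15265782745321443 32.08391726016998
wrist 0.89 [-28.39219872  59.15118808   4.2       ]
side 0.46 [-27.4893492  61.5354831   6.8      ]
```

Request:
{"name": "send_rows", "arguments": {
  "deltas": "0 0 -.0005 0; 0 0 -.0005 0; 0 0 -.0005 0; 0 0 -.0005 0",
  "claw": 0.5
}}

```text
t: 11.3
eef_pos: [0.5515, -0.0369, 0.0977]
tool_rot: [-0.0, -0.084, 0.996, 0.0]
contact_force: [-0.8, -0.9, 0.5]
gripper_width: 0.5
grasp_force: 0.0
```

Request:
{"name": "send_rows", "arguments": {
  "deltas": "0 0 -.02 0; 0 0 -.05 0; 0 0 -.09 0; 0 0 -.12 0; 0 0 -.12 0"
}}

```text
t: 11.8
eef_pos: [0.5543, -0.0374, 0.2224]
tool_rot: [0.004, -0.083, 0.997, 0.0]
contact_force: [-0.2, -0.1, 0.0]
gripper_width: 0.501
grasp_force: 0.0
```

```bash
python3 - <<'E'
from h import *
st()
p=bot.read_camera('wrist')
for r in bot.landmark_of(p,'handle_grip')[:1]: print(r['confidence'],ax@(r['xyz']-G)*1000)
cv2.imwrite('pics/g.png',cv2.cvtColor(cv2.resize(p['img'][220:360,200:460],(0,0),fx=3,fy=3,interpolation=cv2.INTER_CUBIC),cv2.COLOR_RGB2BGR))
E
```

```text
t 11.8 pos [ 0.55428777 -0.03737276  0.22235293] guide mm [-23.97870882  61.38549945 121.85293461] yaw err 0.13693086070907157 F guide [-0.18363661 -0.03882518  0.03328016] 0.5013719522412988 0.0
0.55 [-29.00322005  64.01705419   5.        ]
```

View pics/g.png

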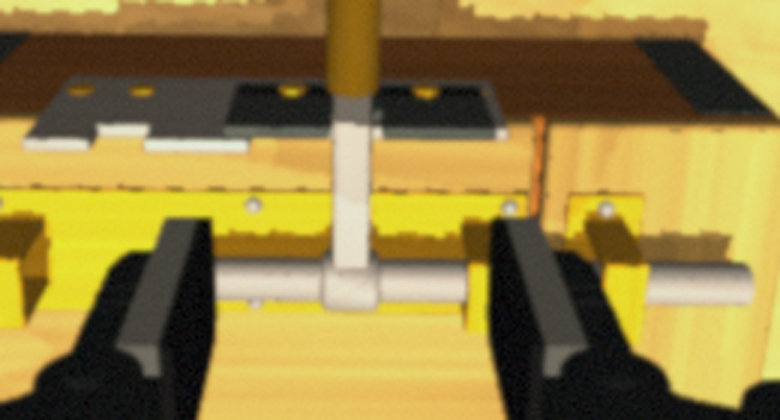

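The image shows the rod through the staple (rod end at about (750,285)) and the shank seated in the catch notch at about (352,125). The gripper is clear of everything.

```bash
python3 -c "
from station import bot
print(bot.hand_in())"
```

```text
the job is handed in; nothing more can be done
None
```

The stock box is locked: the bolt is through the staple, the handle is fully down in the catch notch (about 62 mm along) and released, the arm touched nothing else, and the job was handed in at about 12 s; the result has not been reported back.

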